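# Line up the quarter-turn fastener and hold the access panel pressed on its frame

## Robot

A 6-joint arm with a two-finger parallel gripper is mounted at the origin on the work surface. World frame = base frame: x ahead of the robot, y to its left, z up, the work surface at z = 0. Lengths are in m, angles in degrees, forces in N, time in s.
With the tool pointing down it reaches from about 0.375 to 0.9 m from the base axis. Payload 3.1 kg.
Tool frame: the origin (TCP) lies at the very end of the fingers, on their centre line; the grasp point (between the pads) lies 19 mm behind it; z points along the fingers, y is the direction in which the jaws open and shut (so a half turn about z gives the same grasp; the last joint's range is limited). The gripper opens to 87 mm and grips with 3 to 60 N. Pads are 19 mm wide; open, the fingers measure 117 mm over their backs; the gripper's body (75 mm by 190 mm) begins 51 mm behind the grasp point.
Start: joints at [56.58, 30.224, 82.088, -0, 67.689, -10.227], TCP at [0.246, 0.574, 0.223] pointing down, gripper open.
Joint ranges: [-176.69, 176.69], [-43.24, 126.21], [12.49, 139.97], [-82, 262], [0, 151.66], [-163.58, 163.58]. Speed limits (degrees/s): [159.86, 159.86, 180, 180, 180, 180].

## Interface

Orientations are given as a 3x3 rotation matrix whose columns are the frame's x, y, z axes.
In Python, from rig import bot gives the robot as it stands. The module is installed in compiled form; this text tells all that it offers.
- The arm moves only by the tool play_rows, never from a script. Its argument "targets" is a list of rows, each a list of 7 numbers: the closure, from 0 (fully open) to 1 (shut), then the shift along the world's x, y, z in m, then the turn, a rotation vector about the world's x, y, z in rad. A call has 1 to 12 rows; each row shifts and turns the commanded pose from where the row before left it; what a row does not reach is not made up. A row lasts 1/8 s, in which the tool goes at most 62.5 mm and 10.7 degrees, less where a joint would pass 70% of its speed; a pose out of reach is approached as far as the arm can. A call with a gripper value outside its range is refused whole. The fingers move at their own pace and stop on an object; the grip force is fixed at half the most. Time passes only in rows, so rows that do not move let the fingers close. It gives the time, the measured TCP pose, the force and the opening at its end, in the units of the state.
- bot.read_state(): the state, without advancing time (a new reading comes with each control period).
- bot.capture(name): name is "side" or "top"; returns the picture (480x640x3 uint8, blue, green, red); there is no depth.
- bot.get_calibration(name): a dict with "fx", "fy", "cx", "cy" (pixels), "R" (3x3) and "t" (3): a world point X has camera coordinates R X + t. Camera axes: x right, y down, z forward; pixel columns grow to the right and rows downward; lengths in m; the calibration is good to about 2 mm. A picture is of the moment at which its call begins. get_calibration takes no time and is no camera call.
- bot.hand_in(): hands the job in, once; it reports no verdict.
The state is a dict: "time_s": time; "joint_positions": joint angles; "qvel": joint speeds; "tau": joint torques, N m; "position": TCP position; "tcp_rot": TCP orientation; "force": force on the tool from outside, world axes, zero at the start; "moment": the same for the moment, N m; "opening": opening from 0.0 (shut) to 1.0 (fully open).
Only numpy, scipy, OpenCV 4.12 (cv2) and the standard library are available. Lean on these libraries where they do the work, as an engineer would, in place of code of your own. Each camera call takes 0.05 s, during which the arm holds its last target. There are 200 camera calls.

## Task

First turn the yellow quarter-turn fastener on the cream service box until its slot lines up with the white index marks on the box's black frame. Then pick up the loose aluminium access panel, lower it squarely onto the frame so that the fastener's head passes through the panel's slot, press it down against the sprung seal until it sits flush on the frame, and finish while still holding it pressed there; do not let go. Leave the tray of camera modules, the screwdriver and the white jar where they are.

Things in the scene. Friction and masses are not known exactly. Their poses are not given: they have to be found in the camera images.
- fixture: Fixed service box, cream, open-topped, 190 (own x) x 130 (y) x 50 mm high; origin: centre of underside, z up. Its black frame is the flat top rim, 12 mm wide. Inside the rim a black rubber seal ring (160 x 104 mm) stands 6 mm proud on springs. The fastener stands at own x = +52 mm, y = 0. White index marks on both short sides of the rim at y = 0. Yaw within 0.4 rad of 0.
- seat (a point): Centre of the frame's flat top, 50 mm above the bench; axes as the box. The panel belongs centred here, its underside at this height, its x along this x.
- fastener_head (a point): Top centre of the fastener's yellow blade head, on its turning axis, 96 mm above the bench. Head: 30 mm long (this point's x), 8 mm thick, 30 mm tall (66 to 96 mm above the bench), upright sides; grip it across the 8 mm. A black slot line runs lengthwise on its top. Below is a round neck, 8 mm diameter.
- fastener (a joint): Fastener angle in rad, counter-clockwise positive from above. 0: head and slot lie along the box's x, in line with the index marks. Starts between 0.9 and 1.5, so turn clockwise; no stop or click at 0 (it turns on to -0.5), friction (0.05 N m) keeps it where it is left.
- seal (a joint): How far the seal is pressed down, m: 0 free, 0.006 with the panel flush on the frame. The springs give way at about 5 N (the panel's weight alone, 3 to 4 N, does not move them) and need about 9 N at 6 mm, panel's weight included: the hand must add some 6 N or more; 8 to 25 N is well.
- panel: Loose pale aluminium panel, 180 (own x) x 120 (y) x 6 mm, 0.36 kg, flat on the bench; origin: centre of underside. A black upright grip, 60 (x) x 14 mm (y), stands at its centre from 6 to 46 mm above the underside; grip it across the 14 mm. Through slot 36 (x) x 14 mm (y). It fits one way round only: slot at the fastener's end. Starts with yaw within 0.5 rad of 0.
- panel_grip (a point): Centre of the top of the panel's black grip, 46 mm above the panel's underside.
- panel_slot (a point): Centre of the panel's slot, at its underside: 52 mm along the panel's own +x from its centre. When the panel is home it lies on the fastener's axis.
- tray: Low whitish clear-plastic tray with copper camera modules, 110 x 160 x 18 mm, origin at the centre of its underside, beyond the work. Leave alone.
- screwdriver: Screwdriver, 170 mm long, lying on the bench to the left. Leave alone.
- jar: White jar with blue lid, 56 mm diameter, 70 mm tall, to the right. Leave alone.

How it is judged:
By the outcome, as a careful person would: the job done as asked, in the order asked, and still so for the second after the job is handed in, while the arm keeps its last pose, push and grip.
It also fails if it takes over 61 s, if anything falls off the work surface, if the arm or the gripper's body presses on something with over 40 N, if the wrist force passes 120 N, or if a joint passes its speed limit or range.

## Working session

There is one attempt and no reset: what is moved stays moved. The work goes in short steps, Python scripts to look and compute and a tool call to move; the robot and the scene stay as the last step left them, time stands still between calls to the robot, and variables do not carry over. Pictures are saved under pics/ and viewed, about 8 in all and at most 12, crops included, and the job is handed in when it is done.

Besides the shell and the picture viewer there is one more tool, called by a JSON object that holds its "api" and its "payload", one argument or row to a line. play_rows: Moves the arm, as the interface text tells. Its arguments: {"type":"object","properties":{"targets":{"type":"array","items":{"type":"array","items":{"type":"number"}}}},"required":["targets"]}

```bash
mkdir -p pics; python3 - <<'E'
from rig import bot
import cv2,numpy as np
for n in("top","side"):
    cv2.imwrite(f"pics/{n}0.png",bot.capture(n)); c=bot.get_calibration(n); print(n,{k:np.round(v,4).tolist() for k,v in c.items()})
s=bot.read_state();print(s["time_s"],s["tcp_rot"],s["opening"],s["force"])
E
```

```text
top {'fx': 523.2362, 'fy': 523.2362, 'cx': 323.3235, 'cy': 233.2743, 'R': [[0.0254, -0.9996, 0.015], [-0.986, -0.0275, -0.1643], [0.1647, -0.0106, -0.9863]], 't': [-0.0071, 0.6512, 1.4248]}
side {'fx': 579.0695, 'fy': 579.0695, 'cx': 319.9478, 'cy': 243.5245, 'R': [[0.6913, -0.7225, -0.0105], [-0.5702, -0.5366, -0.622], [0.4437, 0.436, -0.783]], 't': [-0.452, 0.4264, 1.0142]}
0.1 [[-9.19203491e-01  3.93781450e-01 -1.05490580e-03]
 [ 3.93782724e-01  9.19202114e-01 -1.62458230e-03]
 [ 3.29941270e-04 -1.90872540e-03 -9.99998124e-01]] 0.9998777099108808 [ 0.3088635  -0.2693699  -0.00765271]
```

View pics/top0.png

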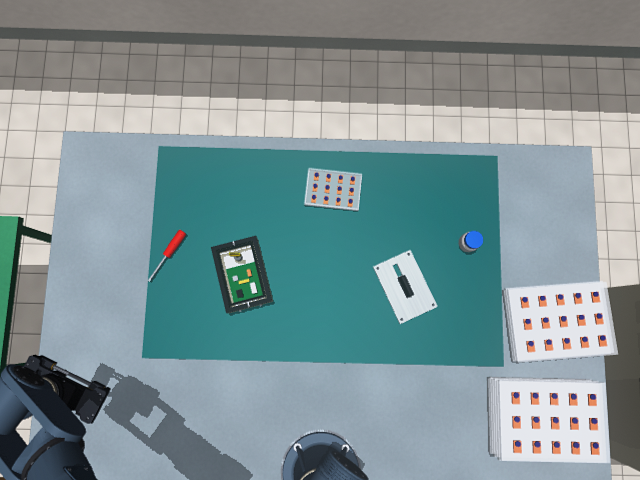

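View pics/side0.png

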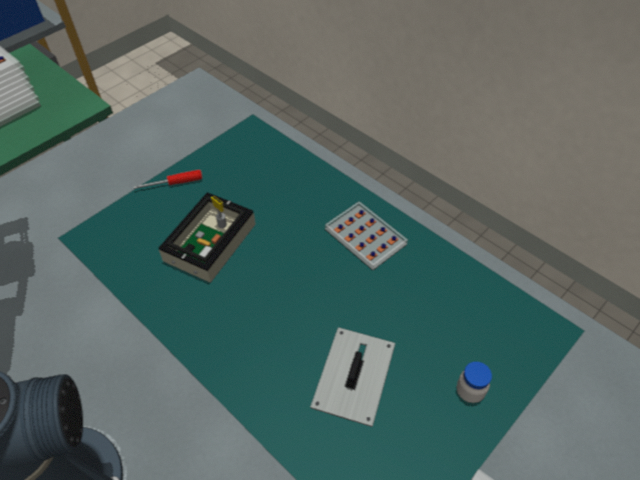

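The top view shows the box with its centre near (242,275) and the yellow head near (238,256). The panel is near (405,286), with its slot toward the far end. The side view agrees: box near (207,237), panel near (354,375). Next I rectify both views onto the known height planes.

```bash
cat > h.py <<'E'
import cv2,numpy as np
from rig import bot
def cal(n): return {k:np.array(v) for k,v in bot.get_calibration(n).items()}
def K(c): return np.array([[c["fx"],0,c["cx"]],[0,c["fy"],c["cy"]],[0,0,1.]])
def P(n): c=cal(n); return K(c)@np.c_[c["R"],c["t"]]
def proj(n,X): q=P(n)@np.r_[X,1]; return q[:2]/q[2]
def pix2w(n,uv,z):
    p=P(n); H=np.c_[p[:,0],p[:,1],p[:,2]*z+p[:,3]]; q=np.linalg.solve(H,[*uv,1]); return q[:2]/q[2]
def rect(n,im,cx,cy,z,mm=0.5,w=400,h=300):
    # rectified: right = -y world, up = +x world
    s=mm/1000; A=np.array([[0,-s,cx+h/2*s],[-s,0,cy+w/2*s],[0,0,1]])  # px->(x,y,1)
    p=P(n); H=np.c_[p[:,0],p[:,1],p[:,2]*z+p[:,3]]
    return cv2.warpPerspective(im,H@A,(w,h),flags=cv2.INTER_CUBIC|cv2.WARP_INVERSE_MAP),A
E
python3 - <<'E'
from h import *
T,S=cv2.imread("pics/top0.png"),cv2.imread("pics/side0.png")
b=pix2w("top",(242,275),.05);p=pix2w("top",(405,286),.006)
print(b,p,pix2w("side",(207,237),.05),pix2w("side",(354,375),.006))
M=np.vstack([np.hstack([rect(n,I,*c,z,.6)[0] for n,I in(("top",T),("side",S))]) for c,z in((b,.05),(p,.006))])
cv2.imwrite("pics/rect0.png",M)
E
```

```text
[0.52750429 0.23397481] [ 0.51194366 -0.22920236] [0.51484447 0.21678636] [ 0.50797654 -0.23186609]
```

View pics/rect0.png

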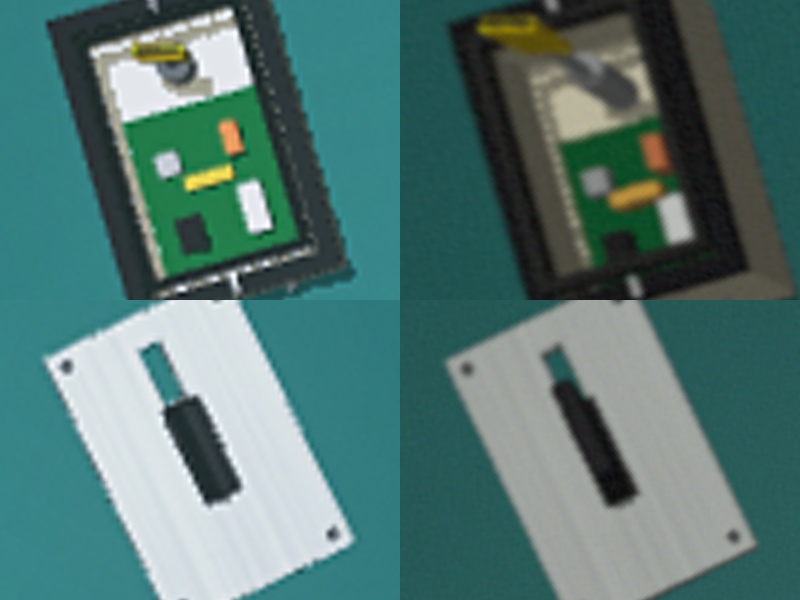

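Box rows: the rim is clear, with white index marks at the middle of both ends (top-left tile about (153,5) and (235,283)). The yellow head lies almost across the box. Panel row: the outline is clear, with the slot at the far end. Now the fits.

```bash
cat > fit.py <<'E'
from h import *
from scipy.optimize import minimize
def fill(m):
    k,_=cv2.findContours(m.astype(np.uint8),cv2.RETR_EXTERNAL,cv2.CHAIN_APPROX_NONE); return max(k,key=cv2.contourArea)
def rfit(A,k):
    (c,_,_)=r=cv2.minAreaRect(k); b=cv2.boxPoints(r); b=(A@np.c_[b,np.ones(4)].T).T[:,:2]
    e=[b[1]-b[0],b[2]-b[1]]; L=[np.linalg.norm(v) for v in e]; v=e[int(np.argmax(L))]; v=v*np.sign(v[0])
    return np.r_[b.mean(0)*1e3,np.degrees(np.arctan2(v[1],v[0])),np.array(L)*1e3].round(2)
def hull(n,parts,ks=8):
    m=np.zeros((480*ks,640*ks),np.uint8) if ks==1 else None
    u=np.array([proj(n,X) for X in parts]); return cv2.convexHull(u.astype(np.float32))
def boxpts(cx,cy,yaw,lx,ly,z0,z1):
    R=np.array([[np.cos(yaw),-np.sin(yaw)],[np.sin(yaw),np.cos(yaw)]])
    return [np.r_[R@[a*lx/2,b*ly/2]+[cx,cy],z] for a in(-1,1) for b in(-1,1) for z in(z0,z1)]
def iou(n,pts,mask,off,S=8):
    h=(hull(n,pts).reshape(-1,2)-off+.5)*S-.5; M=np.zeros_like(mask); cv2.fillConvexPoly(M,np.round(h).astype(np.int32),1)
    return (M&mask).sum()/(M|mask).sum()
def head(n,im,ax,guess,S=8):
    u=np.round(proj(n,[*ax,.085])).astype(int); o=u-20; c=im[o[1]:o[1]+40,o[0]:o[0]+40].astype(np.int16)
    c=cv2.resize(im[o[1]:o[1]+40,o[0]:o[0]+40],None,fx=S,fy=S,interpolation=cv2.INTER_LINEAR)
    g=cv2.cvtColor(c,cv2.COLOR_BGR2HSV); m=((abs(g[...,0].astype(int)-27)<7)&(g[...,1]>140)&(g[...,2]>50)).astype(np.uint8)
    m=cv2.morphologyEx(m,cv2.MORPH_CLOSE,np.ones((17,17)))
    k=np.zeros_like(m); cs,_=cv2.findContours(m,0,2); c0=min((q for q in cs if cv2.contourArea(q)>200),key=lambda q:-cv2.contourArea(q)); cv2.drawContours(k,[c0],-1,1,-1)
    f=lambda p:-iou(n,boxpts(ax[0]+p[1],ax[1]+p[2],p[0],.030,.008,.066,.096),k,o)
    best=[]
    for free in(0,1):
        if not free:
            a=np.radians(np.arange(guess-60,guess+60,1)); s=[f([q,0,0]) for q in a]; p=[a[int(np.argmin(s))],0,0]; best.append((round(np.degrees(p[0]),1),round(-min(s),3)))
        else:
            r=minimize(f,p,method="Nelder-Mead",options=dict(initial_simplex=np.array([[p[0],0,0],[p[0]+.2,0,0],[p[0],.003,0],[p[0],0,.003]])))
            best.append((round(np.degrees(r.x[0]),1),(r.x[1:]*1e3).round(2).tolist(),round(-r.fun,3)))
    return best
E
python3 - <<'E'
from fit import *
im={"top":cv2.imread("pics/top0.png"),"side":cv2.imread("pics/side0.png")}
for n,I in im.items():
    J,A=rect(n,I,.511,-.23,.006,.4,600,700); g=cv2.cvtColor(J,cv2.COLOR_BGR2HSV)
    print(n,"panel",rfit(A,fill((g[...,1]<75)&(g[...,2]>90))))
    J,A=rect(n,I,.525,.23,.05,.4,600,700)
    g=J.max(2); print(n,"box",[ (t,rfit(A,fill(g<t))) for t in(60,75,90)])
    cv2.imwrite(f"pics/box_{n}.png",J)
    hs=cv2.cvtColor(J,cv2.COLOR_BGR2HSV)
    m=((hs[...,1]<60)&(hs[...,2]>110)).astype(np.uint8)
    _,l,st,ce=cv2.connectedComponentsWithStats(m)
    print([(( A@np.r_[ce[i],1])[:2]*1e3).round(1).tolist()+[int(st[i,4])] for i in range(1,len(st)) if 50<st[i,4]<800])
E
```

```text
top panel [ 511.81 -228.43   25.74  122.41  182.2 ]
top box [(60, array([531.27, 236.06,  16.37, 131.61, 190.73])), (75, array([529.48, 234.84,  16.37, 133.94, 195.63])), (90, array([527.91, 234.03,  16.47, 135.7 , 200.76]))]
[[617.5, 263.2, 340], [429.4, 235.4, 98]]
side panel [ 510.16 -229.39   25.76  124.03  184.25]
side box [(60, array([529.53, 235.08,  16.28, 136.02, 195.12])), (75, array([530.49, 233.23,  16.39, 143.68, 198.26])), (90, array([525.2, 230.2,  -0. , 239.6, 279.6]))]
[[616.7, 263.5, 167], [468.8, 244.7, 330], [445.7, 213.4, 233]]
```

```bash
cat >> fit.py <<'E'
def sil(n,im,p0,lx,ly,z1,S=8,save=None):
    u=np.round(proj(n,[p0[0],p0[1],z1/2])).astype(int); o=u-75; c=cv2.resize(im[o[1]:o[1]+150,o[0]:o[0]+150],None,fx=S,fy=S)
    g=cv2.cvtColor(c,cv2.COLOR_BGR2HSV).astype(int); m=~((abs(g[...,0]-90)<10)&(g[...,1]>105))
    m=m.astype(np.uint8); k=np.zeros_like(m); cv2.drawContours(k,[fill(cv2.morphologyEx(m,cv2.MORPH_OPEN,np.ones((33,33))))],-1,1,-1)
    if save: cv2.imwrite(save,cv2.resize(k*255,None,fx=.3,fy=.3))
    f=lambda p:-iou(n,boxpts(p[0],p[1],p[2],lx,ly,0,z1),k,o)
    p0=np.array(p0); r=minimize(f,p0,method="Nelder-Mead",options=dict(xatol=1e-4,fatol=1e-5,initial_simplex=p0+np.array([[0,0,0],[.01,0,0],[0,.01,0],[0,0,.1]])))
    return np.r_[r.x[:2]*1e3,np.degrees(r.x[2]),-r.fun].round(3)
E
python3 - <<'E'
from fit import *
im={"top":cv2.imread("pics/top0.png"),"side":cv2.imread("pics/side0.png")}
for n,I in im.items():
    print(n,"panel",sil(n,I,[.511,-.229,.45],.18,.12,.006,save=f"pics/mp_{n}.png"))
    print(n,"box",sil(n,I,[.530,.235,.286],.19,.13,.05,save=f"pics/mb_{n}.png"))
    print(n,"head",head(n,I,[.530+.052*np.cos(.286),.2365+.052*np.sin(.286)],80))
E
python3 -c "
import cv2,numpy as np
print([cv2.imread(f'pics/m{a}_{n}.png').shape for a in 'pb' for n in('top','side')])
M=np.hstack([cv2.imread(f'pics/m{a}_{n}.png') for a in 'b' for n in('top','side')]);cv2.imwrite('pics/masks.png',M)"
```

```text
top panel [ 512.471 -228.656   25.33     0.971]
top box [531.281 237.383  16.4     0.985]
top head [(np.float64(88.0), np.float64(0.548)), (np.float64(82.3), [2.52, 1.68], np.float64(0.592))]Traceback (most recent call last):
  File "<stdin>", line 4, in <module>
  File "fit.py", line 39, in sil
    p0=np.array(p0); r=minimize(f,p0,method="Nelder-Mead",options=dict(xatol=1e-4,fatol=1e-5,initial_simplex=p0+np.array([[0,0,0],[.01,0,0],[0,.01,0],[0,0,.1]])))
                       ~~~~~~~~^^^^^^^^^^^^^^^^^^^^^^^^^^^^^^^^^^^^^^^^^^^^^^^^^^^^^^^^^^^^^^^^^^^^^^^^^^^^^^^^^^^^^^^^^^^^^^^^^^^^^^^^^^^^^^^^^^^^^^^^^^^^^^^^^^^
    res = _minimize_neldermead(fun, x0, args, callback, bounds=bounds,
                               **options)
    fsim[j] = func(sim[j])
              ~~~~^^^^^^^^
    fx = function(np.copy(x), *(wrapper_args + args))
  File "fit.py", line 38, in <lambda>
    f=lambda p:-iou(n,boxpts(p[0],p[1],p[2],lx,ly,0,z1),k,o)
                ~~~^^^^^^^^^^^^^^^^^^^^^^^^^^^^^^^^^^^^^^^^^
  File "fit.py", line 16, in iou
    h=(hull(n,pts).reshape(-1,2)-off+.5)*S-.5; M=np.zeros_like(
[... 208 characters left out ...]
         ~~~~^^^^^
  File "h.py", line 6, in proj
    def proj(n,X): q=P(n)@np.r_[X,1]; return q[:2]/q[2]
                     ~^^^
  File "h.py", line 5, in P
    def P(n): c=cal(n); return K(c)@np.c_[c["R"],c["t"]]
                ~~~^^^
  File "h.py", line 3, in cal
    def cal(n): return {k:np.array(v) for k,v in bot.get_calibration(n).items()}
                                                 ~~~~~~~~~~~~~~~~~~~^^^
ValueError: time passes only in moves, steps and waits
[ WARN:0@0.021] global loadsave.cpp:275 findDecoder imread_('pics/mb_side.png'): can't open/read file: check file path/integrity
Traceback (most recent call last):
AttributeError: 'NoneType' object has no attribute 'shape'
```

The calibration query needs caching. The box fit (531.3, 237.4, 16.4°) now agrees with the index marks.

```bash
sed -i 's/^def cal(n).*/from functools import cache\n@cache\ndef cal(n): return {k:np.array(v) for k,v in bot.get_calibration(n).items()}/; s/^def P(n)/@cache\ndef P(n)/' h.py
python3 - <<'E'
from fit import *
im={"top":cv2.imread("pics/top0.png"),"side":cv2.imread("pics/side0.png")}
I=im["side"];n="side"
print(n,"panel",sil(n,I,[.511,-.229,.45],.18,.12,.006))
print(n,"box",sil(n,I,[.531,.237,.286],.19,.13,.05,save="pics/mb_side.png"))
ax=[.5313+.052*np.cos(.286),.2374+.052*np.sin(.286)];print(ax)
V=[]
for n,I in im.items():
    print(n,"head",head(n,I,ax,80))
    u=np.round(proj(n,[*ax,.085])).astype(int); o=u-20; S=20
    c=cv2.resize(I[o[1]:o[1]+40,o[0]:o[0]+40],None,fx=S/2,fy=S/2,interpolation=cv2.INTER_NEAREST);d=c.copy()
    for yaw in (75,95):
      for z,col in((.096,(0,0,255)),(.066,(255,0,0))):
        q=np.array([proj(n,X) for X in boxpts(*ax,np.radians(yaw),.03,.008,z,z)])[[0,2,6,4]]
        if yaw==75 or z>.09: cv2.polylines(d,[np.round((q-o+.5)*S/2).astype(int)],True,col if yaw==75 else (255,0,255),1)
    V.append(np.hstack([c,d])[80:330])
cv2.imwrite("pics/head.png",np.vstack(V))
E
```

```text
side panel [ 510.073 -230.022   25.804    0.948]
side box [529.213 236.002  16.198   0.988]
[np.float64(0.5811877608019533), np.float64(0.2520700825548833)]
top head [(np.float64(80.0), np.float64(0.576)), (np.float64(81.4), [0.75, 0.14], np.float64(0.585))]
side head [(np.float64(91.0), np.float64(0.84)), (np.float64(92.1), [0.65, 2.88], np.float64(0.898))]
```

View pics/head.png

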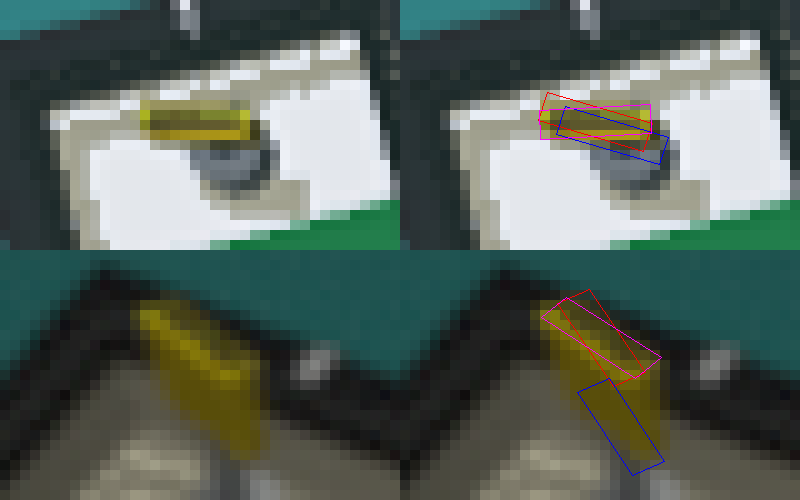

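Yellow head: both views show it lying close to world y, with yaw about 90° (side fit 91–92°, top view about 87°) and its axis near (0.581, 0.253). That makes the fastener angle about 1.28 rad, which is inside the stated range. The jaws must point along world x, so I turn them from 66.8° to 0°.

{"api": "play_rows", "payload": {
  "targets": [
    [0.3, 0.0335, -0.0321, -0.008, 0, 0, -0.117],
    [0.3, 0.0335, -0.0321, -0.008, 0, 0, -0.117],
    [0.3, 0.0335, -0.0321, -0.008, 0, 0, -0.117],
    [0.3, 0.0335, -0.0321, -0.008, 0, 0, -0.117],
    [0.3, 0.0335, -0.0321, -0.008, 0, 0, -0.117],
    [0.3, 0.0335, -0.0321, -0.008, 0, 0, -0.117],
    [0.3, 0.0335, -0.0321, -0.008, 0, 0, -0.117],
    [0.3, 0.0335, -0.0321, -0.008, 0, 0, -0.117],
    [0.3, 0.0335, -0.0321, -0.008, 0, 0, -0.117],
    [0.3, 0.0335, -0.0321, -0.008, 0, 0, -0.117],
    [0.3, 0, 0, 0, 0, 0, 0],
    [0.3, 0, 0, 0, 0, 0, 0]
  ]
}}

```text
time_s: 1.6
position: [0.5803, 0.2534, 0.142]
tcp_rot: [[0.004, 1.0, -0.002], [1.0, -0.004, -0.0], [-0.0, -0.002, -1.0]]
force: [-0.6, 0.3, 0.4]
opening: 0.702
```

{"api": "play_rows", "payload": {
  "targets": [
    [0.3, 0, 0, -0.02, 0, 0, 0],
    [0.3, 0, 0, -0.02, 0, 0, 0],
    [0.3, 0, 0, -0.02, 0, 0, 0],
    [0.3, 0, 0, -0.012, 0, 0, 0],
    [0.3, 0, 0, 0, 0, 0, 0]
  ]
}}

```text
time_s: 2.22
position: [0.5798, 0.2541, 0.0698]
tcp_rot: [[0.003, 1.0, -0.002], [1.0, -0.003, -0.0], [-0.0, -0.002, -1.0]]
force: [-0.5, -0.5, -0.1]
opening: 0.7
```

```bash
python3 - <<'E'
from h import *
V=[]
for n in("top","side"):
    I=bot.capture(n);u=np.round(proj(n,[.581,.253,.085])).astype(int);V.append(cv2.resize(I[u[1]-30:u[1]+30,u[0]-40:u[0]+40],(400,300),interpolation=cv2.INTER_CUBIC))
cv2.imwrite("pics/grip1.png",np.hstack(V));print(bot.read_state()["force"],bot.read_state()["position"])
E
```

```text
[0.2469772  0.57786626 0.31772354] [0.58122795 0.25405651 0.07114166]
```

View pics/grip1.png

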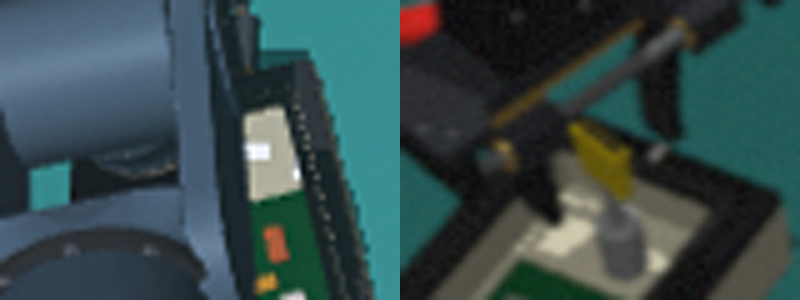

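The side crop shows the yellow head (about (600,158)) standing between the two fingers, clear of both. Closing.

{"api": "play_rows", "payload": {
  "targets": [
    [0.6, 0, 0, 0, 0, 0, 0],
    [0.75, 0, 0, 0, 0, 0, 0],
    [0.85, 0, 0, 0, 0, 0, 0],
    [0.9, 0, 0, 0, 0, 0, 0],
    [1, 0, 0, 0, 0, 0, 0],
    [1, 0, 0, 0, 0, 0, 0],
    [1, 0, 0, 0, 0, 0, 0],
    [1, 0, 0, 0, 0, 0, 0]
  ]
}}

```text
time_s: 3.32
position: [0.5794, 0.2535, 0.0704]
tcp_rot: [[0.004, 1.0, -0.003], [1.0, -0.004, -0.0], [-0.0, -0.003, -1.0]]
force: [-5.7, -0.6, 2.6]
opening: 0.09
```

Gripped: the opening is 7.8 mm, matching the 8 mm blade. Now I turn it clockwise by 73.4° (1.281 rad) to box yaw 16.3°.

{"api": "play_rows", "payload": {
  "targets": [
    [1, -0.001, 0, 0, 0, 0, -0.1281],
    [1, 0, 0, 0, 0, 0, -0.1281],
    [1, 0, 0, 0, 0, 0, -0.1281],
    [1, 0, 0, 0, 0, 0, -0.1281],
    [1, 0, 0, 0, 0, 0, -0.1281],
    [1, 0, 0, 0, 0, 0, -0.1281],
    [1, 0, 0, 0, 0, 0, -0.1281],
    [1, 0, 0, 0, 0, 0, -0.1281],
    [1, 0, 0, 0, 0, 0, -0.1281],
    [1, 0, 0, 0, 0, 0, -0.1281],
    [1, 0, 0, 0, 0, 0, 0],
    [1, 0, 0, 0, 0, 0, 0]
  ]
}}

```text
time_s: 4.82
position: [0.5812, 0.2521, 0.0704]
tcp_rot: [[0.959, 0.284, 0.002], [0.284, -0.959, -0.002], [0.001, 0.002, -1.0]]
force: [1.1, -5.9, -0.1]
opening: 0.09
```

```bash
python3 - <<'E'
from h import *
s=bot.read_state();r=s["tcp_rot"];print(np.degrees(np.arctan2(r[1][1],r[0][1])),s["position"],s["force"],s["moment"],s["joint_positions"])
E
```

```text
-73.47720806769816 [0.58123542 0.25214428 0.07042458] [ 1.06319077 -5.94428917 -0.11725027] [-0.91741899  0.06980439 -0.08078901] [13.42227395 41.86254684 87.39670458 -0.16072474 50.66477369 87.00119856]
```

{"api": "play_rows", "payload": {
  "targets": [
    [1, 0, -0.001, 0, 0, 0, -0.003],
    [1, 0, 0, 0, 0, 0, 0],
    [1, 0, 0, 0, 0, 0, 0]
  ]
}}

```text
time_s: 5.2
position: [0.5812, 0.2521, 0.0704]
tcp_rot: [[0.96, 0.28, 0.002], [0.28, -0.96, -0.001], [0.002, 0.001, -1.0]]
force: [2.8, -4.0, -2.9]
opening: 0.089
```

{"api": "play_rows", "payload": {
  "targets": [
    [0.8, 0, 0, 0, 0, 0, 0],
    [0.7, 0, 0, 0, 0, 0, 0],
    [0.7, 0, 0, 0, 0, 0, 0],
    [0.7, 0, 0, 0, 0, 0, 0]
  ]
}}

```text
time_s: 5.7
position: [0.5799, 0.2528, 0.0707]
tcp_rot: [[0.96, 0.279, -0.0], [0.279, -0.96, 0.0], [0.0, -0.0, -1.0]]
force: [0.3, -0.1, 0.4]
opening: 0.297
```

{"api": "play_rows", "payload": {
  "targets": [
    [0.6, 0, 0, 0.03, 0, 0, 0],
    [0.6, 0, 0, 0.04, 0, 0, 0],
    [0.5, -0.0069, -0.0482, 0.01, 0, 0, 0.0166],
    [0.5, -0.0069, -0.0482, 0, 0, 0, 0.0166],
    [0.5, -0.0069, -0.0482, 0, 0, 0, 0.0166],
    [0.5, -0.0069, -0.0482, 0, 0, 0, 0.0166],
    [0.5, -0.0069, -0.0482, 0, 0, 0, 0.0166],
    [0.5, -0.0069, -0.0482, 0, 0, 0, 0.0166],
    [0.5, -0.0069, -0.0482, 0, 0, 0, 0.0166],
    [0.5, -0.0069, -0.0482, 0, 0, 0, 0.0166],
    [0.5, -0.0069, -0.0482, 0, 0, 0, 0.0166],
    [0.5, -0.0069, -0.0482, 0, 0, 0, 0.0166]
  ]
}}

```text
time_s: 7.2
position: [0.5108, -0.231, 0.1508]
tcp_rot: [[0.901, 0.434, 0.001], [0.434, -0.901, 0.0], [0.001, 0.0, -1.0]]
force: [1.0, -0.5, -0.2]
opening: 0.505
```

{"api": "play_rows", "payload": {
  "targets": [
    [0.5, 0, 0, -0.03, 0, 0, 0],
    [0.5, 0, 0, -0.03, 0, 0, 0],
    [0.5, 0, 0, 0, 0, 0, 0],
    [0.5, 0, 0, 0, 0, 0, 0]
  ]
}}

```text
time_s: 7.7
position: [0.5117, -0.2297, 0.0913]
tcp_rot: [[0.901, 0.434, 0.001], [0.434, -0.901, -0.001], [0.001, 0.001, -1.0]]
force: [0.4, -0.1, 1.1]
opening: 0.498
```

```bash
python3 - <<'E'
from fit import *
V=[];ax=[.5805,.252]
for n in("top","side"):
    I=bot.capture(n);cv2.imwrite(f"pics/{n}1.png",I)
    for p,z in((ax,.08),((.511,-.229),.05)):
        u=np.round(proj(n,[*p,z])).astype(int);k=(40,30) if z>.06 else (64,48);c=I[u[1]-k[1]:u[1]+k[1],u[0]-k[0]:u[0]+k[0]]
        V.append(cv2.resize(c,(400,300),interpolation=cv2.INTER_CUBIC))
    print(n,head(n,I,ax,30))
cv2.imwrite("pics/look2.png",np.vstack([np.hstack(V[:2]),np.hstack(V[2:])]));s=bot.read_state();print(s["time_s"],s["position"],s["tcp_rot"])
E
```

```text
top [(np.float64(18.0), np.float64(0.557)), (np.float64(20.9), [2.34, 0.18], np.float64(0.619))]
side [(np.float64(20.0), np.float64(0.799)), (np.float64(21.5), [1.88, 1.84], np.float64(0.828))]
7.8 [ 0.51209502 -0.22985452  0.09190074] [[ 0.90077161  0.43428719  0.00226837]
 [ 0.43429094 -0.90077134 -0.00153847]
 [ 0.00137515  0.00237094 -0.99999624]]
```

View pics/look2.png

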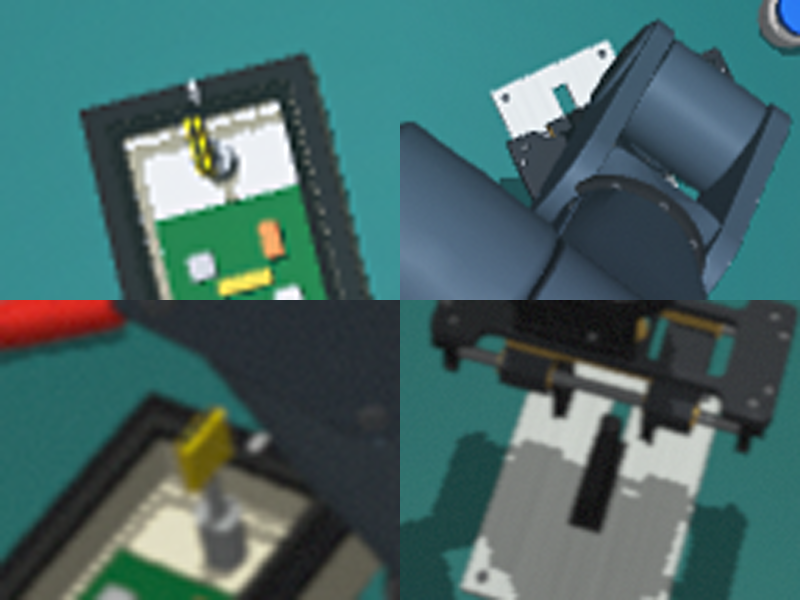

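The head now points at the index mark in the top crop: head about (200,145), mark about (193,90), with the slot line running along it. In the lower-right crop the open fingers straddle the panel's black grip. I'll check the head angle with a better colour mask.

```bash
python3 - <<'E'
from fit import *
S=8
for n,axs in(("top",(.5812,.2521)),("side",(.5791,.2505))):
  for tag in("0","1"):
    I=cv2.imread(f"pics/{n}{tag}.png");u=np.round(proj(n,[*axs,.085])).astype(int);o=u-20
    c=cv2.resize(I[o[1]:o[1]+40,o[0]:o[0]+40],None,fx=S,fy=S,interpolation=cv2.INTER_LINEAR).astype(int)
    for th in(35,55):
      m=(np.minimum(c[...,2]-c[...,0],(c[...,2]-c[...,1]+60))>th).astype(np.uint8); m=cv2.morphologyEx(m,cv2.MORPH_CLOSE,np.ones((25,25)))
      k=np.zeros_like(m);cs,_=cv2.findContours(m,0,2)
      cs=[q for q in cs if cv2.contourArea(q)>300]; q=min(cs,key=lambda q:np.linalg.norm(q.reshape(-1,2).mean(0)-160));cv2.drawContours(k,[q],-1,1,-1)
      f=lambda p:-iou(n,boxpts(axs[0]+p[1]/100,axs[1]+p[2]/100,p[0],.030,.008,.066,.096),k,o)
      g=np.radians(90 if tag=="0" else 17)
      out=[]
      for sd in(-.2,.2):
        r=minimize(f,[g,0,0],method="Nelder-Mead",options=dict(initial_simplex=np.array([[g-sd,0,0],[g+sd,0,0],[g,.3,0],[g,0,.3]])));out.append((np.degrees(r.x[0]).round(1),(r.x[1:]*10).round(1).tolist(),round(-r.fun,3)))
      print(n,tag,th,out)
E
```

```text
top 0 35 [(np.float64(90.3), [1.7, 1.5], np.float64(0.891)), (np.float64(90.3), [1.7, 1.5], np.float64(0.891))]
top 0 55 [(np.float64(84.3), [1.1, 0.9], np.float64(0.765)), (np.float64(84.3), [1.1, 0.9], np.float64(0.765))]
top 1 35 [(np.float64(18.1), [1.7, 1.7], np.float64(0.844)), (np.float64(18.1), [1.7, 1.7], np.float64(0.844))]
top 1 55 [(np.float64(20.4), [0.6, 1.0], np.float64(0.714)), (np.float64(20.4), [0.6, 1.0], np.float64(0.714))]
side 0 35 [(np.float64(90.5), [2.0, 3.1], np.float64(0.932)), (np.float64(90.5), [2.0, 3.1], np.float64(0.932))]
side 0 55 [(np.float64(86.2), [0.8, 1.7], np.float64(0.72)), (np.float64(86.2), [0.8, 1.7], np.float64(0.72))]
side 1 35 [(np.float64(15.7), [1.4, 2.2], np.float64(0.938)), (np.float64(15.7), [1.4, 2.2], np.float64(0.938))]
side 1 55 [(np.float64(23.2), [1.8, 2.3], np.float64(0.823)), (np.float64(23.2), [1.8, 2.3], np.float64(0.823))]
```

The better masks give 18.1° and 15.7°, against a box yaw of 16.3°, so the head is aligned. Now I grip the panel.

{"api": "play_rows", "payload": {
  "targets": [
    [0.5, 0, 0, -0.025, 0, 0, 0],
    [0.5, 0, 0, -0.025, 0, 0, 0],
    [0.5, 0, 0, -0.015, 0, 0, 0],
    [0.5, 0, 0, -0.01, 0, 0, 0],
    [0.65, 0, 0, 0, 0, 0, 0],
    [0.75, 0, 0, 0, 0, 0, 0],
    [0.85, 0, 0, 0, 0, 0, 0],
    [1, 0, 0, 0, 0, 0, 0],
    [1, 0, 0, 0, 0, 0, 0],
    [1, 0, 0, 0, 0, 0, 0],
    [1, 0, 0, 0, 0, 0, 0]
  ]
}}

```text
time_s: 9.18
position: [0.5112, -0.2295, 0.0161]
tcp_rot: [[0.901, 0.434, 0.0], [0.434, -0.901, -0.0], [0.0, 0.0, -1.0]]
force: [-0.9, 0.5, 5.8]
opening: 0.157
```

{"api": "play_rows", "payload": {
  "targets": [
    [1, 0, 0, 0.02, 0, 0, 0],
    [1, 0, 0, 0.03, 0, 0, 0],
    [1, 0, 0, 0.03, 0, 0, 0],
    [1, 0, 0, 0.03, 0, 0, 0],
    [1, 0, 0, 0.03, 0, 0, 0],
    [1, 0, 0, 0, 0, 0, 0],
    [1, 0, 0, 0, 0, 0, 0]
  ]
}}

```text
time_s: 10.05
position: [0.5101, -0.2289, 0.154]
tcp_rot: [[0.901, 0.434, -0.002], [0.434, -0.901, 0.002], [-0.001, -0.003, -1.0]]
force: [0.0, -0.2, -3.4]
opening: 0.16
```

```bash
python3 - <<'E'
from fit import *
s=bot.read_state();p=np.array(s["position"]);r=np.array(s["tcp_rot"]);yaw=np.degrees(np.arctan2(r[1][0],r[0][0]));print(p,yaw,s["opening"],s["force"],s["moment"])
V=[]
for n in("top","side"):
    I=bot.capture(n);cv2.imwrite(f"pics/{n}2.png",I);u=np.round(proj(n,p)).astype(int);o=u-[64,48];c=I[o[1]:o[1]+96,o[0]:o[0]+128]
    c=cv2.resize(c,(384,288),interpolation=cv2.INTER_CUBIC)
    for z in (p[2]-.016+.006,):
        q=np.array([proj(n,X) for X in boxpts(p[0],p[1],np.radians(yaw),.18,.12,z,z)])[[0,2,6,4]];cv2.polylines(c,[np.round((q-o+.5)*3).astype(int)],True,(0,0,255),1)
    V.append(c)
cv2.imwrite("pics/look3.png",np.hstack(V))
E
```

```text
[ 0.51007898 -0.22886543  0.15404416] 25.71334345613321 0.1600033791191395 [ 0.0401948  -0.18146842 -3.38354446] [-0.04101261  0.17104684  0.04507811]
```

View pics/look3.png

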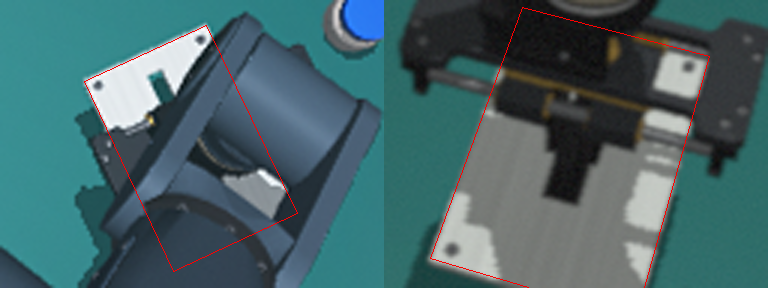

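The panel is held squarely. The projected outline (red) matches the panel within about 1–2 px in both views, and the 3.4 N load equals its weight. Carrying it over the seat.

{"api": "play_rows", "payload": {
  "targets": [
    [1, 0.002, 0.0466, 0, 0, 0, -0.0164],
    [1, 0.002, 0.0466, 0, 0, 0, -0.0164],
    [1, 0.002, 0.0466, 0, 0, 0, -0.0164],
    [1, 0.002, 0.0466, 0, 0, 0, -0.0164],
    [1, 0.002, 0.0466, 0, 0, 0, -0.0164],
    [1, 0.002, 0.0466, 0, 0, 0, -0.0164],
    [1, 0.002, 0.0466, 0, 0, 0, -0.0164],
    [1, 0.002, 0.0466, 0, 0, 0, -0.0164],
    [1, 0.002, 0.0466, 0, 0, 0, -0.0164],
    [1, 0.002, 0.0466, 0, 0, 0, -0.0164],
    [1, 0, 0, 0, 0, 0, 0],
    [1, 0, 0, 0, 0, 0, 0]
  ]
}}

```text
time_s: 11.65
position: [0.5301, 0.2361, 0.1542]
tcp_rot: [[0.959, 0.282, -0.003], [0.282, -0.959, -0.001], [-0.003, 0.0, -1.0]]
force: [-0.3, -0.5, -3.3]
opening: 0.159
```

{"api": "play_rows", "payload": {
  "targets": [
    [1, 0, 0, -0.015, 0, 0, 0],
    [1, 0, 0, -0.015, 0, 0, 0],
    [1, 0, 0, 0, 0, 0, 0],
    [1, 0, 0, 0, 0, 0, 0]
  ]
}}

```text
time_s: 12.15
position: [0.5312, 0.2361, 0.1253]
tcp_rot: [[0.96, 0.28, -0.0], [0.28, -0.96, -0.0], [-0.0, -0.0, -1.0]]
force: [0.5, 0.0, -3.3]
opening: 0.153
```

```bash
python3 - <<'E'
from fit import *
s=bot.read_state();p=np.array(s["position"]);r=np.array(s["tcp_rot"]);yaw=np.degrees(np.arctan2(r[1][0],r[0][0]));print(s["time_s"],p,yaw,s["opening"],s["force"])
V=[]
for n in("top","side"):
    I=bot.capture(n);cv2.imwrite(f"pics/{n}3.png",I);u=np.round(proj(n,[.56,.245,.1])).astype(int);o=u-[50,50];c=I[o[1]:o[1]+100,o[0]:o[0]+100]
    V.append(cv2.resize(c,(400,400),interpolation=cv2.INTER_CUBIC))
cv2.imwrite("pics/look4.png",np.hstack(V))
E
```

```text
12.15 [0.53123346 0.23608268 0.1252554 ] 16.276348573646207 0.15271180014298424 [ 0.48277662  0.00690641 -3.34014706]
```

View pics/look4.png

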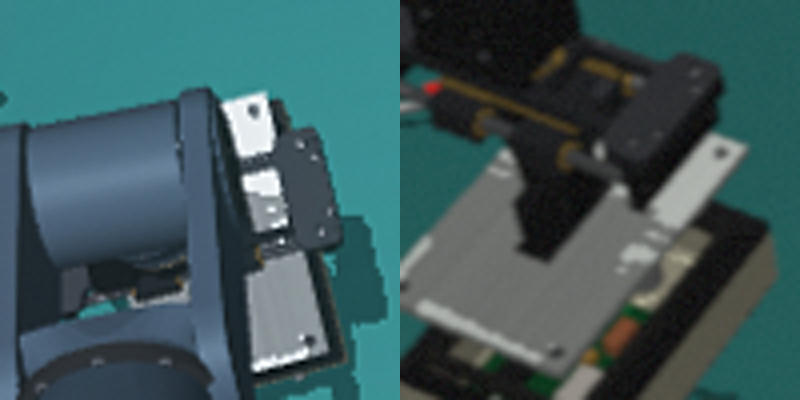

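The panel hangs level above the box, about 109 mm up, with yaw 16.3° matching. The slot itself is hidden by the gripper, so I go down in small steps and watch the force.

{"api": "play_rows", "payload": {
  "targets": [
    [1, 0, 0.0005, -0.005, 0, 0, 0],
    [1, 0, 0, -0.005, 0, 0, 0],
    [1, 0, 0, -0.005, 0, 0, 0],
    [1, 0, 0, -0.005, 0, 0, 0],
    [1, 0, 0, 0, 0, 0, 0]
  ]
}}

```text
time_s: 12.88
position: [0.5307, 0.2369, 0.1049]
tcp_rot: [[0.96, 0.281, -0.001], [0.281, -0.96, -0.0], [-0.001, -0.0, -1.0]]
force: [-0.5, -0.3, -4.1]
opening: 0.16
```

The underside is now at 89 mm with no contact force, so the head is in the slot. Continuing.

{"api": "play_rows", "payload": {
  "targets": [
    [1, 0, 0, -0.006, 0, 0, 0],
    [1, 0, 0, -0.006, 0, 0, 0],
    [1, 0, 0, -0.006, 0, 0, 0],
    [1, 0, 0, -0.006, 0, 0, 0],
    [1, 0, 0, -0.006, 0, 0, 0],
    [1, 0, 0, 0, 0, 0, 0],
    [1, 0, 0, 0, 0, 0, 0]
  ]
}}

```text
time_s: 13.75
position: [0.5313, 0.237, 0.0756]
tcp_rot: [[0.96, 0.281, 0.0], [0.281, -0.96, 0.0], [0.0, 0.0, -1.0]]
force: [-0.2, -0.6, -3.7]
opening: 0.16
```

```bash
python3 - <<'E'
from fit import *
s=bot.read_state();print(s["position"],s["force"],s["moment"],s["opening"])
V=[]
I=bot.capture("side");cv2.imwrite("pics/side4.png",I);n="side";u=np.round(proj(n,[.56,.245,.06])).astype(int);o=u-[60,45];c=I[o[1]:o[1]+90,o[0]:o[0]+120]
cv2.imwrite("pics/look5.png",cv2.resize(c,(720,540),interpolation=cv2.INTER_CUBIC))
E
```

```text
[0.53125968 0.23700931 0.07560126] [-0.21071413 -0.63278385 -3.70333531] [-0.07433649  0.19390847 -0.01982994] 0.1598378437544407
```

View pics/look5.png

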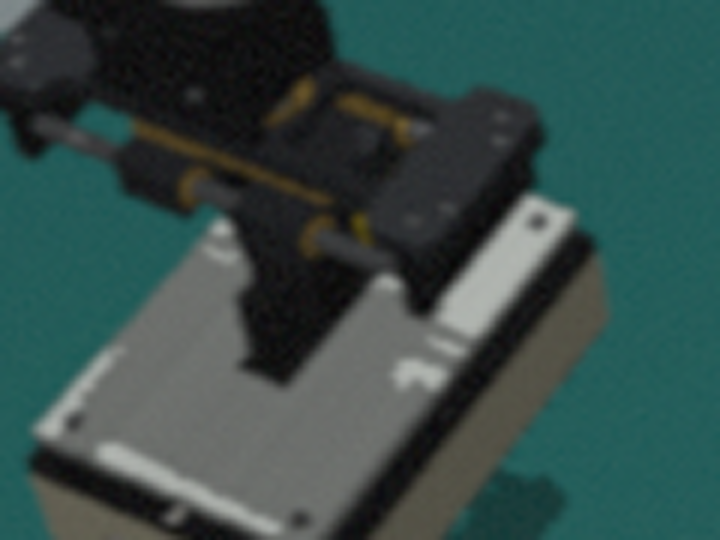

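The panel sits squarely over the frame with an even rim, and a bit of the yellow head shows through at about (362,228). Now I press.

{"api": "play_rows", "payload": {
  "targets": [
    [1, 0, 0, -0.002, 0, 0, 0],
    [1, 0, 0, -0.002, 0, 0, 0],
    [1, 0, 0, -0.002, 0, 0, 0],
    [1, 0, 0, 0, 0, 0, 0],
    [1, 0, 0, 0, 0, 0, 0]
  ]
}}

```text
time_s: 14.42
position: [0.5313, 0.237, 0.07]
tcp_rot: [[0.96, 0.281, 0.001], [0.281, -0.96, 0.0], [0.001, 0.0, -1.0]]
force: [-0.8, 0.1, 2.9]
opening: 0.161
```

{"api": "play_rows", "payload": {
  "targets": [
    [1, 0, 0, -0.002, 0, 0, 0],
    [1, 0, 0, -0.001, 0, 0, 0],
    [1, 0, 0, 0, 0, 0, 0],
    [1, 0, 0, 0, 0, 0, 0]
  ]
}}

```text
time_s: 14.92
position: [0.5313, 0.237, 0.0667]
tcp_rot: [[0.96, 0.281, 0.0], [0.281, -0.96, 0.0], [0.0, 0.0, -1.0]]
force: [-0.6, -0.3, 5.1]
opening: 0.162
```

{"api": "play_rows", "payload": {
  "targets": [
    [1, 0, 0, -0.001, 0, 0, 0],
    [1, 0, 0, 0, 0, 0, 0],
    [1, 0, 0, 0, 0, 0, 0],
    [1, 0, 0, 0, 0, 0, 0]
  ]
}}

```text
time_s: 15.42
position: [0.5313, 0.237, 0.0661]
tcp_rot: [[0.96, 0.281, 0.0], [0.281, -0.96, 0.0], [0.0, 0.0, -1.0]]
force: [-1.8, -0.2, 7.5]
opening: 0.158
```

{"api": "play_rows", "payload": {
  "targets": [
    [1, 0, 0, -0.0005, 0, 0, 0],
    [1, 0, 0, 0, 0, 0, 0],
    [1, 0, 0, 0, 0, 0, 0],
    [1, 0, 0, 0, 0, 0, 0]
  ]
}}

```text
time_s: 15.92
position: [0.5313, 0.237, 0.066]
tcp_rot: [[0.96, 0.281, 0.001], [0.281, -0.96, 0.0], [0.001, 0.0, -1.0]]
force: [-3.4, -1.0, 10.6]
opening: 0.162
```

The stiffness has jumped to about 6 N/mm and the TCP is at 66.0 mm, so the panel is on the frame. I add a little more push for margin and take a last look.

{"api": "play_rows", "payload": {
  "targets": [
    [1, 0, 0, -0.0006, 0, 0, 0],
    [1, 0, 0, 0, 0, 0, 0],
    [1, 0, 0, 0, 0, 0, 0],
    [1, 0, 0, 0, 0, 0, 0],
    [1, 0, 0, 0, 0, 0, 0],
    [1, 0, 0, 0, 0, 0, 0]
  ]
}}

```text
time_s: 16.68
position: [0.5313, 0.237, 0.066]
tcp_rot: [[0.96, 0.281, 0.001], [0.281, -0.96, 0.0], [0.001, 0.0, -1.0]]
force: [-3.3, -0.9, 13.9]
opening: 0.159
```

```bash
python3 - <<'E'
from fit import *
s=bot.read_state();print(s["time_s"],s["position"],s["force"],s["moment"],s["opening"])
V=[]
for n in("side","top"):
    I=bot.capture(n);cv2.imwrite(f"pics/{n}5.png",I);u=np.round(proj(n,[.54,.24,.055])).astype(int);o=u-[50,50];c=cv2.resize(I[o[1]:o[1]+100,o[0]:o[0]+100],(400,400),interpolation=cv2.INTER_CUBIC);d=c.copy()
    q=np.array([proj(n,X) for X in boxpts(.5305,.2368,np.radians(16.3),.18,.12,.056,.056)])[[0,2,6,4]];cv2.polylines(d,[np.round((q-o+.5)*4).astype(int)],True,(0,0,255),1)
    V.append(d if n=="top" else np.hstack([d]))
cv2.imwrite("pics/look6.png",np.hstack(V))
E
```

```text
16.675 [0.53129602 0.2370384  0.06603823] [-3.30374615 -0.91841665 13.9432209 ] [-0.23823632  0.81400315 -0.02360345] 0.15934810958931278
```

View pics/look6.png

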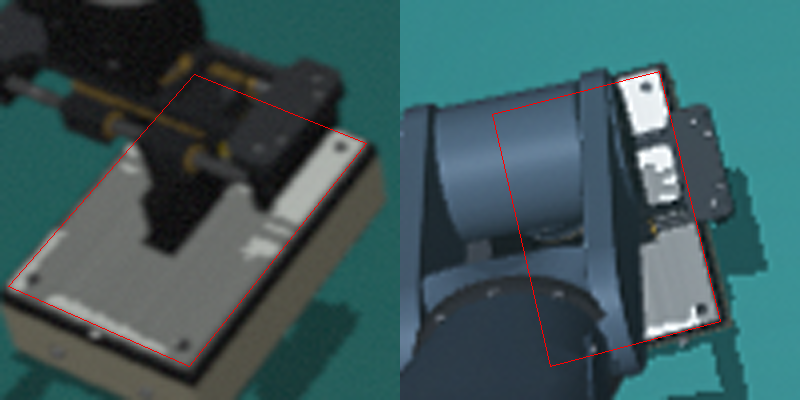

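The panel outline coincides with the expected seated outline in both views, with an even black rim around it, and the push is steady at 13.9 N. Handing in.

```bash
python3 -c "
from rig import bot
print(bot.hand_in()); s=bot.read_state(); print(s['time_s'],s['position'],s['force'])"
```

```text
the job is handed in; nothing more can be done
None
the job is handed in; nothing more can be done
```

I turned the fastener into line with the index marks and seated the panel over it. The job was handed in at about 17 s of the 61 s allowed, with the panel still gripped and pressed.

- **Fastener:** I turned it about 73° clockwise. The tool's angle put the head at about 16.2°, against a fitted box yaw of 16.3°. Camera fits of the released head gave 15.7° and 18.1°; rougher colour masks read higher, 20–23°, and I discounted them because they fit worse.
- **Panel:** it went over the head with no contact force. The finger tips stopped at 66.0 mm, which puts the underside at 50 mm, the frame height. There the resistance stiffened to about 6 N/mm, as expected on the frame.
- **Last checks:** the push was steady at 13.9 N down, with a sideways force of about 3 N. The panel's visible edges matched the expected seated outline in both views. The two cameras disagreed by about 2 mm on the box position, so I used the average.
- **Not checked:** the slot was mostly hidden by the gripper, so I judged the fit from the force and height. I did not touch the tray, screwdriver or jar, but did not measure them again afterwards.

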